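Balance a hanging planter bar and mark the spot with its hanging saddle

ROBOT

A 6-joint arm with a two-finger parallel gripper is mounted at the origin on the work surface. World frame = base frame: x ahead of the robot, y to its left, z up, the work surface at z = 0. Lengths are in m, angles in degrees, forces in N, time in s.
With the tool pointing down it reaches from about 0.3 to 0.75 m from the base axis. Payload 8.5 kg.
Tool frame: the origin (TCP) lies midway between the tips of the shut fingers; the grasp point (between the pads) lies 19 mm behind it; z points along the fingers, y is the direction in which the jaws open and shut (so a half turn about z gives the same grasp; the last joint's range is limited). The gripper opens to 85 mm and grips with 20 to 120 N. Pads are 22 mm wide; open, the fingers measure 114 mm over their backs; the gripper's body (76 mm by 85 mm) begins 54 mm behind the grasp point. The pads swing forward as they close: fully open they stand 13 mm farther back than shut.
Start: joints at [58.195, 21.807, 74.336, -0, 83.858, -12.336], TCP at [0.183, 0.519, 0.231] pointing down, gripper open.
Joint ranges: [-178.18, 178.18], [-50.72, 133.34], [12.68, 142.11], [-81.47, 261.47], [9.98, 163.14], [-165.26, 165.26]. Speed limits (degrees/s): [136.94, 136.94, 180, 180, 180, 180].

INTERFACE

Orientations are given as a 3x3 rotation matrix whose columns are the frame's x, y, z axes.
In Python, from rig import env, viewer, ticket gives the robot as it stands. The module is installed in compiled form; this text tells all that it offers.
- The arm moves only by the shell command python3 -m pendant 'ROWS' [FORCE]. ROWS is JSON, a list of rows, each a list of 3 entries, a list of its own where there are three numbers: the shift along the world's x, y, z in mm, then the turn about the world's z in rad, then the opening, from -1 (shut) to 1 (fully open). A call has 1 to 12 rows; each row shifts and turns the pose as measured when the row begins; what a row does not reach is not made up. A row lasts 1/8 s, in which the tool goes at most 62.5 mm and 10.7 degrees, less where a joint would pass 70% of its speed; a pose out of reach is approached as far as the arm can. A call with a gripper value outside its range is refused whole. The fingers move at their own pace and stop on an object; FORCE is the grip in N (left out, the last holds). Time passes only in rows, so rows that do not move let the fingers close. It gives the time, the measured TCP pose, the force and the opening at its end, in the units of the state.
- env.observe(): the state, without advancing time (a new reading comes with each control period).
- viewer.get_image(name): name is "scene" or "top"; returns (picture, depth): 420x560x3 uint8, red, green, blue; 420x560 float32, m along the optical axis (not along the pixel's ray), 0 where there is no reading.
- viewer.camera_params(name): a dict with "fx", "fy", "cx", "cy" (pixels), "D" ([k1, k2, p1, p2, k3] as OpenCV has them; the pictures are not rectified), "rvec" (rotation vector, rad) and "tvec" (3), from world to camera coordinates, as OpenCV has them. Camera axes: x right, y down, z forward; pixel columns grow to the right and rows downward; lengths in m; the calibration is good to about 2 mm. A picture is of the moment at which its call begins. camera_params takes no time and is no camera call.
- ticket.close_job(): hands the job in, once; it reports no verdict.
The state is a dict: "time_s": time; "q": joint angles; "qvel": joint speeds; "joint_efforts": joint torques, N m; "position": TCP position; "tool_rot": TCP orientation; "ft_force": force on the tool from outside, world axes, zero at the start; "wrist_torque": the same for the moment, N m; "grip_width": finger opening in m.
Only numpy, scipy, OpenCV 4.12 (cv2) and the standard library are available. Lean on these libraries where they do the work, as an engineer would, in place of code of your own. Each camera call takes 0.05 s, during which the arm holds its last target. There are 200 camera calls.

TASK

The planter bar leans over the wooden batten with its large-pot end down on the bench; find where it balances. Handling it by the wood and without lifting it off the batten, slide it endways over the batten until it tips up level and stays balanced there by itself with your hand off it, and then mark the spot: set the steel hanging saddle astride the bar, fully down, midway over the batten's width. Leave the bar balanced level with the saddle on it, and leave the loose small pot, saucer, tape roll, screwdriver and green planter where they are.

Things in the scene. Friction and masses are not known exactly. Their poses are not given: they have to be found in the camera images.
- batten: Pale wooden batten screwed to the bench (fixed): 180 mm long (x axis), 30 mm wide (y), 30 mm high, flat on top; the bar lies across it, along its y. Origin at the centre of its underside. The free bar lies level on it while its balance point is over the 30 mm width, and tips nose down beyond. Let go at a slant it see-saws on the batten for seconds; held level at the tail and let go, it stays.
- bar_mid (a point): Middle (half length, half thickness) of the oak planter bar: 500 mm long (y axis), 45 mm wide (x), 18 mm thick (z), two dark-blue pots screwed on top, 0.5 to 0.7 kg in all; +y points to the nose (small-pot end), -y to the tail (large-pot end). Its balance point is not known: on the centreline, from 55 mm tailward to 15 mm noseward of this middle.
- bar_tail (a point): Point on the bar 15 mm in from its tail end, mid width and half thickness, on bare wood 45 mm wide; the large pot's rim is at least 60 mm away. At the start the tail rests on the bench (this point about 11 mm high) and the bar leans nose up by 0.11 rad. Level, it is 39 mm high. The bar must be slid towards its nose by some 15 to 85 mm before it tips up.
- bar_nose (a point): Point on the bar 15 mm in from its nose end, mid width and half thickness.
- pot_large: Larger glazed pot, 60 mm wide at the rim, 50 mm high, screwed firmly on top of the tail half of the bar, its centre 85 to 145 mm from the bar's middle. Origin at the centre of its foot. Ceramic: not to be pushed or gripped.
- pot_small: Smaller glazed pot, 46 mm wide at the rim, 40 mm high, screwed firmly on top of the nose half of the bar, its centre 90 to 170 mm from the bar's middle. Origin at the centre of its foot. Ceramic: not to be pushed or gripped.
- saddle_mid (a point): Middle (half height) of the loose steel hanging saddle, upright on the near part of the bench, left or right. Two cheeks 51 mm apart inside (along x), 4 mm thick and 14 mm deep, straddle the bar; a plate 59 (x) by 24 (y) by 4 mm joins them. 52 mm high in all, 0.11 kg. Seated, its y runs along the bar (either way round) and this point is 21 mm above bar_mid's level.
- mini_pot: Bystander: small dark-blue glazed pot, 58 mm wide, 52 mm high, open, standing loose on the other side of the near part of the bench. Origin under its centre.
- saucer: Bystander: terracotta saucer, 70 mm wide, 14 mm high, lying between the robot and the batten. Origin under its centre.
- tape_roll: Bystander: roll of brown packing tape lying flat, 90 mm wide, 48 mm high, beyond the batten. Origin under its centre.
- driver: Bystander: black-handled screwdriver, 190 mm long, lying beyond the bar's tail half.
- planter: Bystander: green planter, 116 mm wide, 95 mm high, beyond the batten. Origin under its centre.
- saddle_lug (a point): Grip point on the saddle's upright lug with the eye, 14 mm above saddle_mid and 12 mm below the lug's top. The lug stands on the middle of the plate: 10 mm thick (x), 24 mm long (y), 34 mm high. It is gripped across its thickness. Same axes as saddle_mid.

How it is judged (in metres and radians):
On the way:
1. the bar lies level, balanced on the batten by itself and let go, with the saddle not yet on it (angle between bar_mid's own y axis and vertical between 1.5358 and 1.6058 rad and contact force between the fingers and bar below 0.1 N and height (world z) of saddle_mid below 0.045 m), for 0.5 s.
At the end, for the whole second after the job is handed in: the bar rests level (within 2 degrees) on top of the batten alone, at rest and let go, and the saddle sits astride it, upright and fully down on the wood, its middle within 12 mm of the middle of the batten's width (angle between bar_mid's own y axis and vertical between 1.5358 and 1.6058 rad and z of bar_mid in the frame of batten between 0.034 and 0.044 m and z of saddle_mid in the frame of bar_mid between 0.017 and 0.025 m and x of saddle_mid in the frame of bar_mid between -0.007 and 0.007 m and angle between saddle_mid's own z axis and vertical below 0.1 rad and y of saddle_mid in the frame of batten between -0.012 and 0.012 m and linear speed of each of bar, saddle below 0.01 m/s); the robot touches nothing.
It fails at once if the bar is lifted off the batten (both its ends more than 36 mm above their balanced height) (height (world z) of each of bar_tail, bar_nose above 0.075 m).
It fails at once if a pot on the bar is pushed or gripped (over 3 N) by the fingers or arm (contact force between any of the fingers, the arm and pot_large above 3 N or contact force between any of the fingers, the arm and pot_small above 3 N).
It fails at once if a bystander is moved by more than 30 mm (distance of any of mini_pot, saucer, tape_roll, driver, planter from where it was at the start of the episode above 0.03 m).
It also fails if it takes over 72 s, if anything falls off the work surface, if the arm or the gripper's body presses on something with over 40 N, if the wrist force passes 120 N, or if a joint passes its speed limit or range.

## Working session

There is one attempt and no reset: what is moved stays moved. The work goes in short steps, Python scripts to look and compute and a shell command to move; the robot and the scene stay as the last step left them, time stands still between calls to the robot, and variables do not carry over. Pictures are saved under pics/ and viewed, about 8 in all and at most 12, crops included, and the job is handed in when it is done.

```bash
mkdir -p pics
cat > h.py <<'E'
import numpy as np,cv2
from rig import env,viewer,ticket
def grab(n,f=None):
    im,d=viewer.get_image(n)
    if f: cv2.imwrite('pics/'+f,im[:,:,::-1])
    return im,d
def P(n):
    p=viewer.camera_params(n);K=np.array([[p['fx'],0,p['cx']],[0,p['fy'],p['cy']],[0,0,1]])
    R=cv2.Rodrigues(np.array(p['rvec'],float))[0];return K,np.array(p['D'],float),R,np.array(p['tvec'],float).ravel()
def rays(n,uv):
    K,D,R,t=P(n);x=cv2.undistortPoints(np.array(uv,float).reshape(-1,1,2),K,D).reshape(-1,2)
    return np.c_[x,np.ones(len(x))]@R,-R.T@t
def onz(n,uv,z):
    r,c=rays(n,uv);return c+r*((z-c[2])/r[:,2])[:,None]
def cloud(n,d):
    v,u=np.mgrid[:d.shape[0],:d.shape[1]];r,c=rays(n,np.c_[u.ravel(),v.ravel()])
    return (c+r*d.reshape(-1,1)).reshape(*d.shape,3)
E
python3 - <<'E'
from h import *
a,d=grab('top','t0.png');b,e=grab('scene','s0.png')
cv2.imwrite('pics/a0.png',np.vstack([a,b])[:,:,::-1])
for n in('top','scene'):
    K,D,R,t=P(n);print(n,K[0,0],-R.T@t,R[2])
s=env.observe();print(s['time_s'],s['position'],s['tool_rot'],s['grip_width'])
E
```

```text
top 422.6848247187275 [ 0.47142417 -0.00259479  0.90558985] [ 0.0839735   0.01664305 -0.99632899]
scene 495.3624944625714 [1.36991306 0.55959927 0.76228603] [-0.68096434 -0.45308538 -0.57532704]
0.1 [0.18317277 0.51833735 0.23078125] [[-9.42818809e-01  3.33305035e-01 -6.67980055e-04]
 [ 3.33305592e-01  9.42818244e-01 -1.06858696e-03]
 [ 2.73618366e-04 -1.23012538e-03 -9.99999206e-01]] 0.08495729332533042
```

View pics/t0.png

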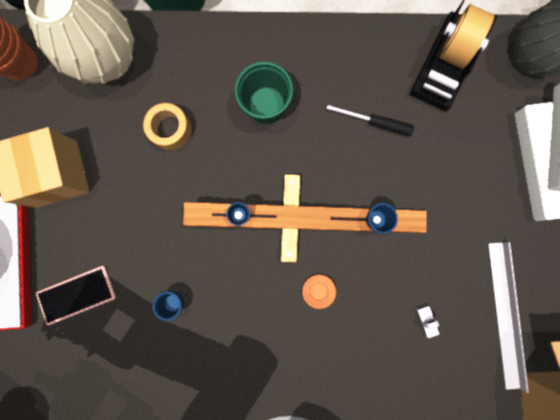

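View pics/s0.png

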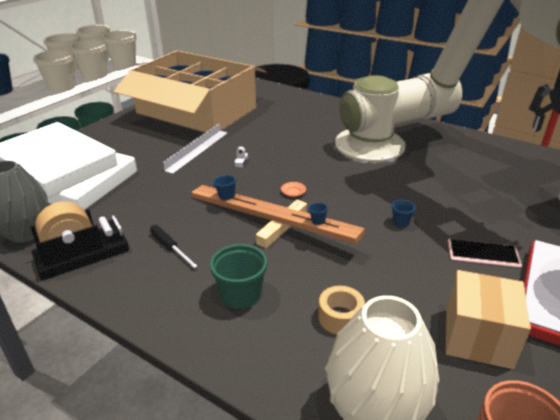

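The top view (up = +x, left = +y) shows the bar from the nose at (184,215) to the tail at (427,221), the batten at (291,218), the saddle at (428,321), the mini pot at (167,305) and the saucer at (319,292). Next I measure these.

```bash
cat >> h.py <<'E'
def bar(tag=None,ret=False):
    im,d=grab('top',tag);c=cloud('top',d);h=cv2.cvtColor(im,cv2.COLOR_RGB2HSV)
    m=(h[...,0]<16)&(h[...,1]>120)&(h[...,2]>90)&(np.abs(c[...,0]-.42)<.06)&(np.abs(c[...,1])<.36)&(c[...,2]<.09)&(d>0)
    m=cv2.morphologyEx(m.astype(np.uint8),cv2.MORPH_CLOSE,np.ones((3,3)))
    n,l,st,_=cv2.connectedComponentsWithStats(m);k=1+np.argmax(st[1:,4]);m=(l==k)&(d>0)
    p=c[m];q=p[:,:2];ctr=q.mean(0)
    f=np.polyfit(p[:,1],p[:,2],1);r=p[:,2]-np.polyval(f,p[:,1]);p=p[np.abs(r)<.008]
    f=np.polyfit(p[:,1],p[:,2],1)
    lo,hi=np.percentile(p[:,1],[.3,99.7]);g=np.polyfit(p[:,1],p[:,0],1)
    print('bar slope %.4f y %.4f..%.4f len %.3f; top z ends %.4f %.4f; x at ends %.4f %.4f yaw %.4f'%(f[0],lo,hi,hi-lo,*np.polyval(f,[lo,hi]),*np.polyval(g,[lo,hi]),g[0]))
    return im,d,c,m
E
python3 - <<'E'
from h import *
im,d,c,m=bar()
h=cv2.cvtColor(im,cv2.COLOR_RGB2HSV)
# batten
b=(h[...,0]>16)&(h[...,0]<35)&(h[...,1]>50)&(h[...,2]>150)
b[:, :270]=0;b[:,312:]=0;b[:165]=0;b[270:]=0
for sl in(slice(165,203),slice(233,270)):
    v,u=np.nonzero(b[sl]);v=v+sl.start
    w=onz('top',np.c_[u,v],.03);print('batten part',np.percentile(w,[1,99],axis=0)[:,:2],w.mean(0), np.median(c[v,u,2]))
    # mean y by rows
v,u=np.nonzero(b);w=onz('top',np.c_[u,v],.03)
rect=cv2.minAreaRect(w[:,:2].astype(np.float32)*1000);print(rect)
# saddle
s=(h[...,2]>110)&(h[...,1]<60);s[:295]=0;s[350:]=0;s[:,:405]=0;s[:,450:]=0
v,u=np.nonzero(s);p=c[v,u];print('saddle z',np.percentile(p[:,2],[0,5,25,50,75,95,100]))
for z in(.052,.02):
    w=onz('top',np.c_[u,v],z);r=cv2.minAreaRect(w[:,:2].astype(np.float32)*1000);print(z,r)
# pots
for nm,(u0,u1,v0,v1) in dict(small=(220,256,196,232),large=(362,402,198,238),mini=(148,187,287,325)).items():
    k=(h[...,0]>95)&(h[...,0]<130)&(h[...,1]>90);q=np.zeros_like(k);q[v0:v1,u0:u1]=k[v0:v1,u0:u1]
    v,u=np.nonzero(q);p=c[v,u];print(nm,np.nanpercentile(p,[1,50,99],axis=0).round(4).tolist())
i=cv2.resize(im[270:370,370:490],None,fx=5,fy=5,interpolation=cv2.INTER_CUBIC);e,_=grab('scene')
j=cv2.resize(e[130:190,200:280],None,fx=6,fy=6,interpolation=cv2.INTER_CUBIC)
o=np.zeros((860,600,3),np.uint8);o[:500,:600]=i;o[500:860,:480]=j
cv2.imwrite('pics/sad.png',cv2.resize(o,None,fx=.69,fy=.69)[:,:,::-1])
E
```

```text
bar slope 0.0122 y -0.0919..-0.0208 len 0.071; top z ends 0.0072 0.0081; x at ends 0.3847 0.3843 yaw -0.0055
batten part [[ 0.56353595 -0.01059999]
 [ 0.62258961  0.02233209]] [0.59144811 0.00592908 0.03      ] 0.02856266890297643
batten part [[ 0.44137086 -0.0080719 ]
 [ 0.49926106  0.02464087]] [0.47137018 0.00812587 0.03      ] 0.028705049100166136
((531.8329467773438, 7.079143524169922), (33.0512809753418, 182.07896423339844), 88.48873138427734)
saddle z [-0.00429976 -0.00146545  0.01532406  0.01697608  0.01968868  0.05084027
  0.90558985]
0.052 ((329.2238464355469, -272.2023010253906), (60.505943298339844, 32.27512741088867), 19.859416961669922)
0.02 ((323.8929443359375, -282.3095703125), (62.77421951293945, 33.48507308959961), 19.859434127807617)
small [[0.5122, 0.087, 0.0582], [0.5371, 0.1094, 0.0804], [0.5547, 0.1272, 0.1032]]
large [[0.5028, -0.2035, -0.0012], [0.5333, -0.1819, 0.0564], [0.5599, -0.1453, 0.084]]
mini [[0.3138, 0.2237, -0.0007], [0.3453, 0.259, 0.0293], [0.376, 0.28, 0.0533]]
```

View pics/sad.png

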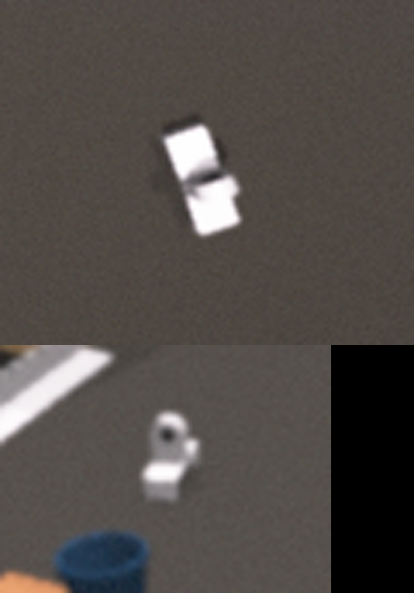

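The crop shows the plate long axis about 20° off world x, with the lug upright in the middle. I'll redo the bar mask (the x window was wrong) and refine the saddle from its plate ends.

```bash
sed -i 's/-.42)<.06/-.53)<.045/' h.py
python3 - <<'E'
from h import *
im,d,c,m=bar()
h=cv2.cvtColor(im,cv2.COLOR_RGB2HSV)
s=(h[...,2]>110)&(h[...,1]<60);s[:295]=0;s[350:]=0;s[:,:405]=0;s[:,450:]=0
v,u=np.nonzero(s);z=c[v,u,2];ok=(z>.010)&(z<.026)
w=onz('top',np.c_[u,v],.018)[:,:2]
r=cv2.minAreaRect(w[ok].astype(np.float32)*1000);print('plate px',ok.sum(),r)
for a in np.deg2rad([15,17,19,21,23,25]):
    L=np.array([np.cos(a),np.sin(a)]);S=np.array([-L[1],L[0]])
    l=w@L;q=w@S;lo,hi=l.min(),l.max()
    e1=l<lo+.015;e2=l>hi-.02
    print(np.rad2deg(a).round(),'len',hi-lo,'left edge lo/hi ends',np.percentile(q[e1],95),np.percentile(q[e2],95),'right',np.percentile(q[e1],5),np.percentile(q[e2],5),'ctr',L*(lo+hi)/2+S*(np.percentile(q,97)-.012))
t=z>.045;print('lug top',c[v,u][t&(z<.06)].mean(0),t.sum())
tp=onz('top',np.c_[u,v][t&(z<.06)],.052);print(tp.mean(0),np.ptp(tp,axis=0))
b,e=grab('scene');ce=cloud('scene',e);hb=cv2.cvtColor(b,cv2.COLOR_RGB2HSV)
k=(np.hypot(ce[...,0]-.325,ce[...,1]+.278)<.05)&(ce[...,2]>.028)&(ce[...,2]<.06)&(hb[...,1]<70)&(hb[...,2]>90)
p=ce[k];print('scene lug',len(p),p.mean(0),np.percentile(p,[5,95],axis=0))
E
```

```text
bar slope 0.1115 y -0.1545..0.0980 len 0.253; top z ends 0.0305 0.0587; x at ends 0.5314 0.5308 yaw -0.0022
plate px 271 ((323.587890625, -279.2862243652344), (60.37904357910156, 25.30844497680664), 19.855417251586914)
15.0 len 0.06373025920502973 left edge lo/hi ends -0.3439134142592171 -0.3401779180022622 right -0.36897840244880825 -0.3651133276151143 ctr [ 0.32216894 -0.27891256]
17.0 len 0.06329918461577178 left edge lo/hi ends -0.3510754878953688 -0.3489245466582314 right -0.37627719969860407 -0.37394915148966346 ctr [ 0.32230837 -0.27939114]
19.0 len 0.06279098972055142 left edge lo/hi ends -0.35789822308772373 -0.357393220814477 right -0.38313900154830877 -0.38242266484969256 ctr [ 0.32233799 -0.27944395]
21.0 len 0.06322138626018364 left edge lo/hi ends -0.36432989801679516 -0.36519716560741905 right -0.3895197916663633 -0.3904799728897345 ctr [ 0.32224861 -0.27947762]
23.0 len 0.06369633522657589 left edge lo/hi ends -0.37061643701711294 -0.37266622800702986 right -0.3954737551994562 -0.39781665593277127 ctr [ 0.32215222 -0.2795043 ]
25.0 len 0.0640936800201628 left edge lo/hi ends -0.3760221875574805 -0.3798975195147943 right -0.4009363080856235 -0.40500058328274624 ctr [ 0.32184959 -0.27909087]
lug top [ 0.32258578 -0.27959143  0.04901766] 63
[ 0.32310413 -0.2786313   0.052     ] [1.38593059e-02 2.16311388e-02 2.22044605e-16]
scene lug 63 [ 0.32322514 -0.2778176   0.04210084] [[ 0.31164002 -0.28953818  0.02987905]
 [ 0.32973812 -0.26811561  0.05321294]]
```

```bash
python3 - <<'E'
s=open('h.py').read()
s=s.replace("k=1+np.argmax(st[1:,4]);m=(l==k)&(d>0)","m=np.isin(l,1+np.nonzero(st[1:,4]>60)[0])&(d>0)")
open('h.py','w').write(s)
E
python3 - <<'E'
from h import *
im,d,c,m=bar()
p=c[m];lo,hi=np.percentile(p[:,1],[.3,99.7])
for y in np.linspace(lo,hi,9)[:-1]:
    k=(p[:,1]>=y)&(p[:,1]<y+(hi-lo)/8);print(y.round(3),k.sum(),np.percentile(p[k,0],[3,97]).round(4),np.median(p[k,2]).round(4))
# end edges by ray on plane at known end heights (top faces .0195 tail, .0195+.0555 nose)
v,u=np.nonzero(m)
for n,uu,z in(('tail',u.max(),.0185),('nose',u.min(),.074)):
    vv=v[np.abs(u-uu)<=1];print(n,uu,onz('top',[[uu,vv.mean()]],z))
E
```

```text
bar slope 0.1108 y -0.2759..0.2179 len 0.494; top z ends 0.0170 0.0718; x at ends 0.5295 0.5305 yaw 0.0020
-0.284 535 [0.5076 0.5547] 0.0196
-0.22 63 [0.5084 0.5515] 0.024
-0.156 687 [0.509  0.5536] 0.0342
-0.092 734 [0.5097 0.5539] 0.0411
-0.028 645 [0.5101 0.5533] 0.048
0.037 557 [0.5102 0.5611] 0.0547
0.101 339 [0.5111 0.5557] 0.0641
0.165 489 [0.5116 0.5635] 0.0688
tail 426 [[ 0.52984639 -0.27752049  0.0185    ]]
nose 183 [[0.53108469 0.21873221 0.074     ]]
```

```bash
python3 -m pendant '[[[30,-55,0],-0.17,1],[[30,-55,0],-0.17,1],[[30,-55,0],-0.17,1],[[30,-55,0],-0.17,1],[[30,-55,0],-0.17,1],[[30,-55,0],-0.17,1],[[30,-55,0],-0.17,1],[[30,-55,0],-0.04,1],[[30,-55,0],0,1],[[30,-55,0],0,1],[[30,-55,0],0,1],[[20,-55,0],0,1]]'
```

```text
time_s: 1.85
position: [0.5309, -0.1447, 0.232]
tool_rot: [[0.035, 0.999, 0.006], [0.999, -0.035, 0.0], [0.0, 0.006, -1.0]]
ft_force: [0.7, 1.0, 0.3]
grip_width: 0.0854
```

The bar spans y −0.278 to 0.219 (about 496 mm, as expected) at x≈0.530, and the tail point is at y≈−0.264. Descend on the tail.

```bash
python3 -m pendant '[[[0,-60,0],0.035,1],[[0,-60,-20],0,1],[[0,0,-55],0,1],[[0,0,-55],0,1],[[0,0,-50],0,1],[[0,0,-30],0,1],[[0,0,-15],0,1],[[0,0,0],0,1]]'; python3 -c "
from h import *
grab('scene','s1.png');print(env.observe()['position'],env.observe()['wrist_torque'],env.observe()['ft_force'])"
```

```text
time_s: 2.85
position: [0.5308, -0.2716, 0.0009]
tool_rot: [[0.004, 1.0, 0.009], [1.0, -0.004, -0.002], [-0.002, 0.01, -1.0]]
ft_force: [-0.2, -0.1, 0.5]
grip_width: 0.0854
[ 0.53111795 -0.2718865   0.00170224] [ 0.02047131 -0.02407712  0.04341205] [ 0.2440392  -0.25723441  0.55533834]
```

View pics/s1.png

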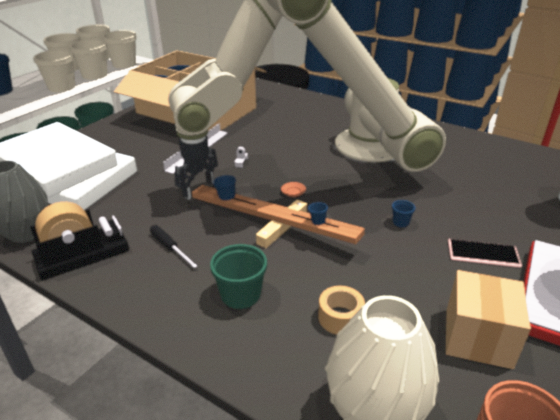

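Fingers straddle the tail at about (196,190). Nudge +7 mm in y, +5 mm up, then grip lightly.

```bash
python3 -m pendant '[[[0,7,5],0,1],[[0,0,0],0,-1],[[0,0,0],0,-1],[[0,0,0],0,-1],[[0,0,0],0,-1],[[0,0,0],0,-1],[[0,0,0],0,-1]]' 30; python3 -c "
from h import *
print(env.observe()['wrist_torque'])"
```

```text
time_s: 3.78
position: [0.5327, -0.2652, 0.0109]
tool_rot: [[0.004, 1.0, 0.016], [1.0, -0.003, -0.007], [-0.007, 0.016, -1.0]]
ft_force: [0.5, 0.3, 1.0]
grip_width: 0.0438
[ 0.10154987 -0.01132277  0.08191996]
```

```bash
cat >> h.py <<'E'
def rep(n=8):
    import time
    F=[];T=[]
    for i in range(n):
        b=bar() if i==0 else grab('top')
        s=env.observe();F.append(s['ft_force']);T.append(s['wrist_torque'])
    print('t %.2f'%s['time_s'],'pos',np.round(s['position'],4),'F',np.mean(F,0).round(3),'sd',np.std(F,0).round(3),'T',np.mean(T,0).round(4),'w',round(s['grip_width'],4))
E
python3 -m pendant '[[[0,0,7],0,-1],[[0,0,7],0,-1],[[0,0,7],0,-1],[[0,0,5],0,-1],[[0,0,0],0,-1]]' >/dev/null; python3 -c "
from h import *
rep(6)"
```

```text
bar slope 0.0053 y -0.2467..0.2208 len 0.467; top z ends 0.0456 0.0481; x at ends 0.5332 0.5310 yaw -0.0046
t 4.70 pos [ 0.5321 -0.2647  0.0377] F [-0.169  0.266 -2.686] sd [0.367 0.54  0.47 ] T [-0.193  -0.0025 -0.002 ] w 0.0442
```

```bash
python3 -m pendant '[[[0,10,0],0,-1],[[0,10,0],0,-1],[[0,10,0],0,-1],[[0,5,0],0,-1],[[0,0,0],0,-1]]' >/dev/null; python3 -c "
from h import *
rep(10)"
```

```text
bar slope 0.0077 y -0.2006..0.2579 len 0.458; top z ends 0.0454 0.0489; x at ends 0.5335 0.5312 yaw -0.0050
t 5.83 pos [ 0.5322 -0.2282  0.0379] F [ 0.295  2.109 -1.916] sd [0.47  0.757 0.417] T [ 0.12    0.0395 -0.0073] w 0.0436
```

```bash
python3 -m pendant '[[[0,8,0],0,-1],[[0,8,0],0,-1],[[0,4,0],0,-1],[[0,-1,0],0,-1],[[0,0,0],0,-1]]' >/dev/null; python3 -c "
from h import *
rep(10)"; python3 -m pendant '[[[0,8,0],0,-1],[[0,8,0],0,-1],[[0,0,0],0,-1],[[0,-1,0],0,-1],[[0,0,0],0,-1]]' >/dev/null; python3 -c "
from h import *
rep(10)"
```

```text
bar slope 0.0061 y -0.1758..0.2768 len 0.453; top z ends 0.0459 0.0486; x at ends 0.5337 0.5316 yaw -0.0048
t 6.95 pos [ 0.5326 -0.2088  0.0384] F [ 0.409 -0.094 -0.746] sd [0.4   0.628 0.497] T [-0.1941  0.0419 -0.0263] w 0.0439
bar slope 0.0062 y -0.1553..0.2931 len 0.448; top z ends 0.0460 0.0488; x at ends 0.5334 0.5323 yaw -0.0023
t 8.07 pos [ 0.5326 -0.1922  0.0385] F [ 0.341  0.949 -0.593] sd [0.38  0.44  0.438] T [ 0.011  -0.0131 -0.1141] w 0.044
```

Force at the tail has nearly vanished. Let-go test: open slightly for half a second and measure.

```bash
python3 -m pendant '[[[0,0,0],0,0.4],[[0,0,0],0,0.4],[[0,0,0],0,0.4]]' 30; python3 -c "
from h import *
rep(2);rep(6)"
```

```text
time_s: 8.45
position: [0.5326, -0.1925, 0.0387]
tool_rot: [[0.004, 1.0, 0.016], [1.0, -0.003, -0.01], [-0.01, 0.016, -1.0]]
ft_force: [0.6, -0.2, 0.4]
grip_width: 0.0598
bar slope -0.0058 y -0.1548..0.2938 len 0.449; top z ends 0.0480 0.0454; x at ends 0.5334 0.5323 yaw -0.0025
t 8.55 pos [ 0.5326 -0.1925  0.0387] F [ 0.502 -0.15   0.508] sd [0.155 0.617 0.298] T [-0.0205  0.0025  0.0101] w 0.0599
bar slope -0.0019 y -0.1553..0.2934 len 0.449; top z ends 0.0472 0.0464; x at ends 0.5335 0.5322 yaw -0.0030
t 8.85 pos [ 0.5326 -0.1925  0.0387] F [0.054 0.271 0.139] sd [0.525 0.351 0.242] T [-0.01    0.0103  0.0176] w 0.0599
```

It stays level by itself. To see on which side of the width the balance point lies, I regrip, slide 8 mm further and test again (forces suggested it's near the tailward edge).

```bash
python3 -m pendant '[[[0,0,0],0,-1],[[0,0,0],0,-1],[[0,0,0],0,-1],[[0,5,0],0,-1],[[0,4,0],0,-1],[[0,0,0],0,-1],[[0,0,0],0,0.4],[[0,0,0],0,0.4],[[0,0,0],0,0.4]]' 25; python3 -c "
from h import *
rep(2);rep(4)"
```

```text
time_s: 9.98
position: [0.5327, -0.1828, 0.0387]
tool_rot: [[0.003, 1.0, 0.017], [1.0, -0.003, -0.01], [-0.01, 0.017, -1.0]]
ft_force: [-0.4, 0.8, 1.4]
grip_width: 0.0595
bar slope -0.0499 y -0.1420..0.3026 len 0.445; top z ends 0.0550 0.0328; x at ends 0.5339 0.5325 yaw -0.0031
t 10.07 pos [ 0.5327 -0.1828  0.0388] F [-0.165 -0.255  0.128] sd [0.016 0.193 0.517] T [ 0.0184 -0.033   0.0036] w 0.0596
bar slope -0.0623 y -0.1417..0.3029 len 0.445; top z ends 0.0571 0.0294; x at ends 0.5340 0.5324 yaw -0.0037
t 10.28 pos [ 0.5327 -0.1829  0.0388] F [ 0.335 -0.224  0.03 ] sd [0.366 0.196 0.442] T [-0.0083  0.0025 -0.0172] w 0.0603
```

It tipped nose-down after 10 mm, so the balance point was 5–15 mm noseward of centre before. I regrip the raised tail, bring it level, and slide back 20 mm to centre.

```bash
python3 -m pendant '[[[0,0,15],0,0.4],[[0,0,0],0,0.4],[[0,0,0],0,-1],[[0,0,0],0,-1],[[0,0,0],0,-1]]' 30; python3 -c "
from h import *
rep(3)"
```

```text
time_s: 10.9
position: [0.5328, -0.183, 0.0552]
tool_rot: [[0.004, 1.0, 0.017], [1.0, -0.003, -0.01], [-0.01, 0.017, -1.0]]
ft_force: [0.7, -0.7, -0.4]
grip_width: 0.0444
bar slope -0.1048 y -0.1444..0.3024 len 0.447; top z ends 0.0643 0.0175; x at ends 0.5341 0.5327 yaw -0.0032
t 11.05 pos [ 0.5328 -0.183   0.0552] F [0.518 0.081 0.022] sd [0.417 0.189 0.301] T [-0.0245 -0.0073 -0.0199] w 0.0438
```

```bash
python3 -m pendant '[[[0,0,-7],0,-1],[[0,0,-7],0,-1],[[0,0,-6],0,-1],[[0,0,0],0,-1]]'; python3 -c "
from h import *
rep(3)"
```

```text
time_s: 11.55
position: [0.5331, -0.1842, 0.0339]
tool_rot: [[0.004, 1.0, 0.018], [1.0, -0.004, -0.012], [-0.012, 0.018, -1.0]]
ft_force: [-0.3, -2.2, 1.8]
grip_width: 0.0441
bar slope -0.0010 y -0.1433..0.3041 len 0.447; top z ends 0.0471 0.0467; x at ends 0.5342 0.5326 yaw -0.0035
t 11.70 pos [ 0.5332 -0.1842  0.0345] F [-0.1   -2.587  1.703] sd [0.198 0.725 0.357] T [-0.0715  0.1141 -0.0012] w 0.0443
```

```bash
python3 -m pendant '[[[0,-7,0],0,-1],[[0,-7,0],0,-1],[[0,-5,0],0,-1],[[0,0,0],0,-1]]'; python3 -c "
from h import *
rep(6)"
```

```text
time_s: 12.2
position: [0.5325, -0.2026, 0.034]
tool_rot: [[0.003, 1.0, 0.016], [1.0, -0.003, -0.009], [-0.009, 0.016, -1.0]]
ft_force: [0.4, 0.2, 0.2]
grip_width: 0.0441
bar slope -0.0017 y -0.1677..0.2859 len 0.454; top z ends 0.0472 0.0464; x at ends 0.5336 0.5315 yaw -0.0046
t 12.50 pos [ 0.5327 -0.2025  0.0343] F [-0.093 -1.812  1.144] sd [0.265 0.599 0.374] T [-0.17    0.1217  0.0784] w 0.044
```

```bash
python3 -m pendant '[[[0,-3,0],0,-1],[[0,0,0],0,-1],[[0,0,0],0,0.4],[[0,0,0],0,0.4],[[0,0,0],0,0.4],[[0,0,0],0,0.4],[[0,0,0],0,1]]'; python3 -c "
from h import *
rep(2);rep(6)"
```

```text
time_s: 13.38
position: [0.5327, -0.2051, 0.0341]
tool_rot: [[0.003, 1.0, 0.017], [1.0, -0.002, -0.009], [-0.009, 0.017, -1.0]]
ft_force: [0.1, -0.0, 0.8]
grip_width: 0.076
bar slope -0.0026 y -0.1706..0.2828 len 0.453; top z ends 0.0474 0.0462; x at ends 0.5337 0.5311 yaw -0.0057
t 13.47 pos [ 0.5327 -0.2051  0.0341] F [-0.52   0.04   0.097] sd [0.031 0.153 0.105] T [0.0107 0.0312 0.0068] w 0.0853
bar slope 0.0069 y -0.1705..0.2829 len 0.453; top z ends 0.0458 0.0489; x at ends 0.5336 0.5312 yaw -0.0053
t 13.78 pos [ 0.5327 -0.2051  0.0341] F [-0.412 -0.178  0.395] sd [0.477 0.131 0.393] T [-0.0168 -0.0069  0.0047] w 0.0853
```

Balanced level and free, near the centre. Retract up and go to the saddle.

```bash
python3 -m pendant '[[[0,0,20],0,1],[[0,0,50],0,1],[[0,0,60],0,1],[[0,0,20],0,1],[[-52,-18,0],0.088,1],[[-52,-18,0],0.088,1],[[-52,-18,0],0.088,1],[[-52,-18,0],0.088,1],[[0,0,-50],0,1],[[0,0,-10],0,1],[[0,0,0],0,1]]'; python3 -c "
from h import *
rep(2)"
```

```text
time_s: 15.15
position: [0.3185, -0.2791, 0.1297]
tool_rot: [[-0.354, 0.935, 0.022], [0.935, 0.354, -0.009], [-0.016, 0.018, -1.0]]
ft_force: [-0.5, 0.0, 0.7]
grip_width: 0.0856
bar slope 0.0022 y -0.2143..0.2830 len 0.497; top z ends 0.0464 0.0475; x at ends 0.5321 0.5305 yaw -0.0032
t 15.25 pos [ 0.3189 -0.2793  0.1302] F [0.773 0.145 0.003] sd [0.012 0.366 0.082] T [ 0.0261 -0.0125  0.0005] w 0.0853
```

```bash
python3 -m pendant '[[[4,0,-45],-0.01,1],[[0,0,-40],0,1],[[0,0,-15],0,1],[[0,0,-5],0,1],[[0,0,0],0,1]]'; python3 -c "
from h import *
rep(1);grab('scene','s2.png')
b,_=grab('top');a=cv2.imread('pics/s2.png')
cv2.imwrite('pics/s2c.png',np.hstack([cv2.resize(a[110:210,180:280],(400,400)),cv2.resize(b[270:370,380:480],(400,400))[:,:,::-1]]))"
```

```text
time_s: 15.88
position: [0.3278, -0.2822, 0.0275]
tool_rot: [[-0.349, 0.937, 0.03], [0.937, 0.35, -0.021], [-0.03, 0.021, -0.999]]
ft_force: [0.2, -0.9, -0.2]
grip_width: 0.0856
bar slope 0.0002 y -0.2143..0.2826 len 0.497; top z ends 0.0468 0.0470; x at ends 0.5327 0.5295 yaw -0.0064
t 15.93 pos [ 0.3278 -0.2823  0.0277] F [0.433 0.208 0.825] sd [0. 0. 0.] T [-0.0362 -0.0009  0.1005] w 0.0855
```

View pics/s2c.png

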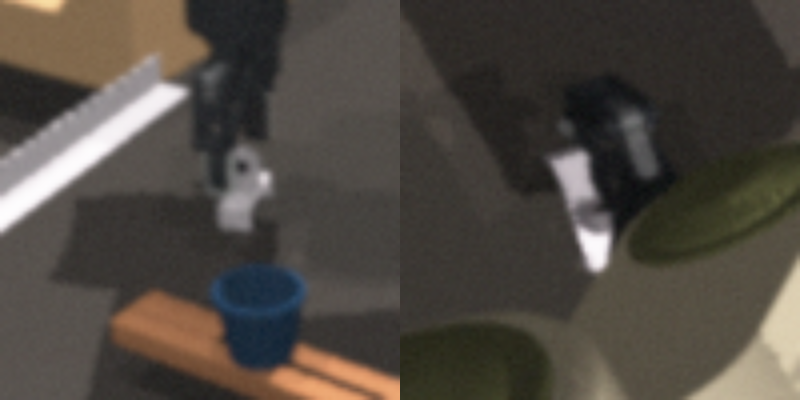

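Fingers straddle the lug in the left crop, but the tool is ~5 mm off in x and z. Correct and grip.

```bash
python3 -m pendant '[[[-5,3,-5],0,1],[[0,0,0],0,1],[[0,0,0],0,-1],[[0,0,0],0,-1],[[0,0,0],0,-1],[[0,0,0],0,-1],[[0,0,0],0,-1],[[0,0,0],0,-1],[[0,0,0],0,-1],[[0,0,0],0,-1]]' 40
```

```text
time_s: 17.27
position: [0.3221, -0.2795, 0.0238]
tool_rot: [[-0.349, 0.937, 0.031], [0.937, 0.35, -0.024], [-0.033, 0.021, -0.999]]
ft_force: [-0.9, 0.1, 1.9]
grip_width: 0.0093
```

```bash
python3 -m pendant '[[[0,0,20],0,-1],[[0,0,50],0,-1],[[0,0,50],0,-1],[[0,0,15],0,-1],[[35,48,0],-0.06,-1],[[35,48,0],-0.06,-1],[[35,48,0],-0.06,-1],[[35,48,0],-0.06,-1],[[35,48,0],-0.06,-1],[[25,35,0],-0.05,-1],[[0,0,0],0,-1]]'; python3 -c "
from h import *
rep(1)
grab('scene','s3.png')"
```

```text
time_s: 18.65
position: [0.5267, 0.0054, 0.1613]
tool_rot: [[0.01, 1.0, 0.022], [0.999, -0.009, -0.031], [-0.031, 0.022, -0.999]]
ft_force: [0.6, -0.7, -1.3]
grip_width: 0.0092
bar slope 0.0007 y -0.2145..0.2836 len 0.498; top z ends 0.0467 0.0470; x at ends 0.5316 0.5319 yaw 0.0007
t 18.70 pos [0.5259 0.0044 0.1613] F [-0.337 -0.057 -1.279] sd [0. 0. 0.] T [ 0.0087  0.0835 -0.0346] w 0.0095
```

View pics/s3.png

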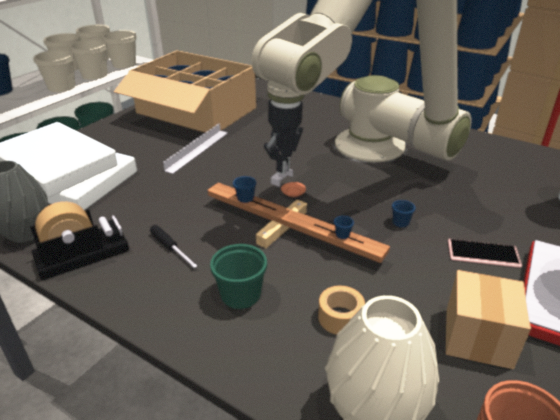

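The saddle is held upright at (285,178), above the bar. Align and lower to just above the bar, then measure saddle vs bar.

```bash
python3 -m pendant '[[[5,2,-30],0.01,-1],[[0,0,-30],0,-1],[[0,0,0],0,-1],[[0,0,0],0,-1]]'
cat >> h.py <<'E'
def sad(z0,z1,f):
    s=env.observe()['position']
    for n in('scene','top'):
        b,e=grab(n);c=cloud(n,e);h=cv2.cvtColor(b,cv2.COLOR_RGB2HSV)
        k=(np.abs(c[...,0]-s[0])<.04)&(np.abs(c[...,1]-s[1])<.03)&(c[...,2]>z0)&(c[...,2]<z1)&(h[...,1]<70)&(h[...,2]>90)
        p=c[k]; print(n,len(p))
        if len(p): print(np.percentile(p,[2,50,98],axis=0).round(4).tolist())
        if n=='scene': cv2.imwrite('pics/'+f,cv2.resize(b[120:270,200:400],(800,600),interpolation=cv2.INTER_CUBIC)[:,:,::-1])
E
python3 -c "
from h import *
rep(3)
sad(.07,.13,'s4.png')"
```

```text
time_s: 19.25
position: [0.5294, 0.0014, 0.1017]
tool_rot: [[0.006, 1.0, 0.022], [0.999, -0.005, -0.032], [-0.032, 0.023, -0.999]]
ft_force: [0.2, -0.6, -0.3]
grip_width: 0.0092
bar slope 0.0006 y -0.2143..0.2836 len 0.498; top z ends 0.0467 0.0470; x at ends 0.5314 0.5310 yaw -0.0007
t 19.40 pos [0.5295 0.0018 0.1017] F [-0.125  0.083 -1.763] sd [0.252 0.361 0.346] T [ 0.0284 -0.0031 -0.0112] w 0.0095
scene 202
[[0.5017, -0.0102, 0.0814], [0.5397, 0.0085, 0.0982], [0.5587, 0.0147, 0.1271]]
top 0
```

View pics/s4.png

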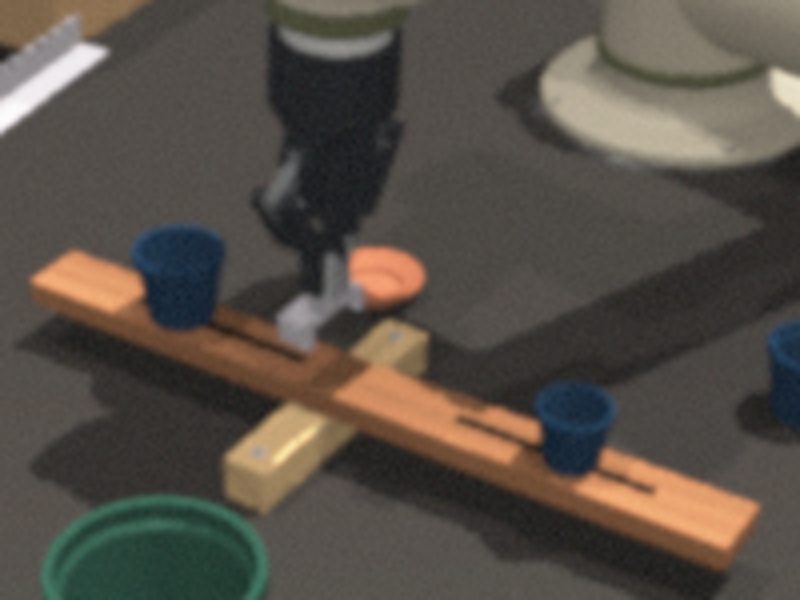

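```bash
python3 -m pendant '[[[2,5,-5],0,-1],[[0,0,-5],0,-1],[[0,0,0],0,-1]]'; python3 -c "
from h import *
sad(.06,.12,'s5.png')"
```

```text
time_s: 19.88
position: [0.5317, 0.0077, 0.0911]
tool_rot: [[0.004, 1.0, 0.023], [0.999, -0.004, -0.033], [-0.032, 0.023, -0.999]]
ft_force: [0.2, 0.0, -0.8]
grip_width: 0.0093
scene 195
[[0.5022, -0.0046, 0.0704], [0.5416, 0.0147, 0.0877], [0.5613, 0.0208, 0.1147]]
top 0
```

```bash
python3 -m pendant '[[[0,0,-8],0,-1],[[0,0,-6],0,-1],[[0,0,0],0,-1]]';python3 -m pendant '[[[0,0,-4],0,-1],[[0,0,-3],0,-1],[[0,0,0],0,-1]]'; python3 -c "
from h import *
rep(4)
sad(.03,.09,'s6.png')"
```

```text
time_s: 20.35
position: [0.5318, 0.0075, 0.0764]
tool_rot: [[0.005, 1.0, 0.024], [0.999, -0.004, -0.033], [-0.032, 0.024, -0.999]]
ft_force: [-0.3, 0.4, -0.7]
grip_width: 0.0095
time_s: 20.72
position: [0.5318, 0.0074, 0.0689]
tool_rot: [[0.005, 1.0, 0.024], [0.999, -0.004, -0.033], [-0.032, 0.024, -0.999]]
ft_force: [0.3, -0.6, -1.3]
grip_width: 0.0095
bar slope 0.0003 y -0.2144..0.2840 len 0.498; top z ends 0.0468 0.0469; x at ends 0.5307 0.5301 yaw -0.0013
t 20.93 pos [0.532  0.0074 0.0693] F [-0.346 -0.282 -1.188] sd [0.387 0.829 0.412] T [ 0.0239  0.0089 -0.0031] w 0.0095
scene 199
[[0.503, -0.0188, 0.0415], [0.5442, 0.0113, 0.0649], [0.5611, 0.0197, 0.0868]]
top 0
```

View pics/s6.png

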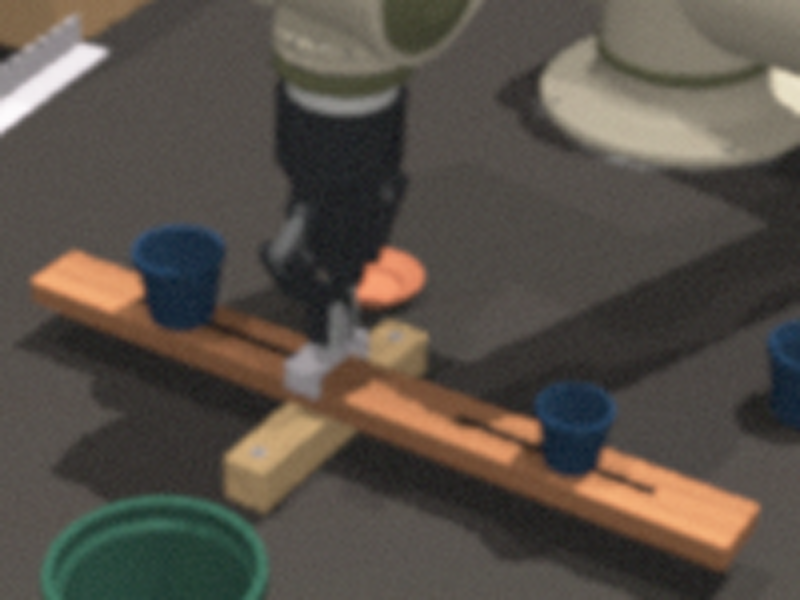

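The cheeks straddle the bar at about (310,365), with no force and the bar still level. Continue down.

```bash
python3 -m pendant '[[[0,0,-4],0,-1],[[0,0,-3],0,-1],[[0,0,0],0,-1]]';python3 -m pendant '[[[0,0,-2],0,-1],[[0,0,-1],0,-1],[[0,0,0],0,-1]]'; python3 -c "
from h import *
rep(5)"
```

```text
time_s: 21.4
position: [0.5319, 0.0074, 0.0617]
tool_rot: [[0.005, 1.0, 0.024], [0.999, -0.004, -0.033], [-0.033, 0.024, -0.999]]
ft_force: [0.4, -0.4, -1.2]
grip_width: 0.0095
time_s: 21.78
position: [0.532, 0.0074, 0.0585]
tool_rot: [[0.005, 1.0, 0.024], [0.999, -0.004, -0.033], [-0.033, 0.025, -0.999]]
ft_force: [-0.6, -0.2, -1.0]
grip_width: 0.0098
bar slope 0.0005 y -0.2143..0.2837 len 0.498; top z ends 0.0467 0.0470; x at ends 0.5298 0.5310 yaw 0.0024
t 22.02 pos [0.532  0.0074 0.0587] F [ 0.173 -0.399 -0.624] sd [0.193 0.562 0.39 ] T [0.0299 0.0079 0.019 ] w 0.0093
```

```bash
python3 -m pendant '[[[0,0,-1],0,-1],[[0,0,-1],0,-1],[[0,0,0],0,-1]]'; python3 -c "
from h import *
rep(6)"
```

```text
time_s: 22.4
position: [0.5322, 0.0074, 0.0579]
tool_rot: [[0.005, 1.0, 0.026], [0.999, -0.004, -0.033], [-0.033, 0.026, -0.999]]
ft_force: [-0.1, -1.0, -1.7]
grip_width: 0.0089
bar slope 0.0002 y -0.2146..0.2839 len 0.498; top z ends 0.0468 0.0469; x at ends 0.5304 0.5302 yaw -0.0005
t 22.70 pos [0.5323 0.0074 0.0578] F [-0.602  0.656  3.266] sd [0.626 0.473 0.895] T [ 0.0465  0.2455 -0.0224] w 0.009
```

Contact felt at the predicted seated height (TCP 0.058). Release and retreat straight up.

```bash
python3 -m pendant '[[[0,0,0],0,-0.4],[[0,0,0],0,-0.2],[[0,0,0],0,0],[[0,0,0],0,0],[[0,0,4],0,0],[[0,0,15],0,0],[[0,0,40],0,0],[[0,0,50],0,0],[[0,0,40],0,0]]'; python3 -m pendant '[[[-40,40,20],0,0],[[-50,50,0],0,0],[[-50,50,0],0,0],[[-50,50,0],0,0],[[0,0,0],0,0],[[0,0,0],0,0]]'; python3 -c "
from h import *
im,d,c,m=bar('t7.png')
b,e=grab('scene');
h=cv2.cvtColor(im,cv2.COLOR_RGB2HSV)
for n,i,cc in(('top',im,c),('scene',b,cloud('scene',e))):
    h=cv2.cvtColor(i,cv2.COLOR_RGB2HSV)
    k=(np.abs(cc[...,0]-.531)<.045)&(np.abs(cc[...,1]-.007)<.035)&(cc[...,2]>.035)&(cc[...,2]<.11)&(h[...,1]<70)&(h[...,2]>90);p=cc[k]
    print(n,len(p),np.percentile(p,[2,50,98],axis=0).round(4).tolist())
    q=p[(p[:,2]>.045)&(p[:,2]<.058)]
    if len(q)>9:print('plate',np.percentile(q,[2,50,98],axis=0).round(4).tolist())
    q=p[(p[:,2]>.078)]
    if len(q)>3:print('lugtop',len(q),np.mean(q,0),q[:,2].max())
o=np.vstack([cv2.resize(im[150:290,170:440],(540,280)),cv2.resize(b[160:270,200:400],(540,297))])
cv2.imwrite('pics/f.png',o[:,:,::-1])"
```

```text
time_s: 23.82
position: [0.5305, 0.0076, 0.2087]
tool_rot: [[0.005, 1.0, 0.019], [0.999, -0.004, -0.032], [-0.032, 0.019, -0.999]]
ft_force: [0.1, -1.0, 0.3]
grip_width: 0.0427
time_s: 24.58
position: [0.354, 0.1831, 0.2338]
tool_rot: [[0.006, 1.0, 0.031], [1.0, -0.005, -0.031], [-0.031, 0.031, -0.999]]
ft_force: [-0.4, -0.2, -0.0]
grip_width: 0.0427
bar slope 0.0006 y -0.2141..0.2830 len 0.497; top z ends 0.0467 0.0470; x at ends 0.5318 0.5319 yaw 0.0001
top 350 [[0.5046, -0.0055, 0.0472], [0.5307, 0.0054, 0.0514], [0.5614, 0.0173, 0.0854]]
plate [[0.5045, -0.0056, 0.0472], [0.5269, 0.0054, 0.0508], [0.5615, 0.0174, 0.0537]]
lugtop 54 [0.53262945 0.00665481 0.08304349] 0.08649568055302648
scene 271 [[0.5043, -0.0101, 0.0379], [0.5368, 0.0094, 0.0548], [0.5616, 0.0194, 0.0879]]
plate [[0.5012, -0.0096, 0.0463], [0.5446, 0.0094, 0.0533], [0.5616, 0.0194, 0.0568]]
lugtop 44 [0.53261328 0.00877451 0.0840477 ] 0.08914857875654414
```

View pics/f.png

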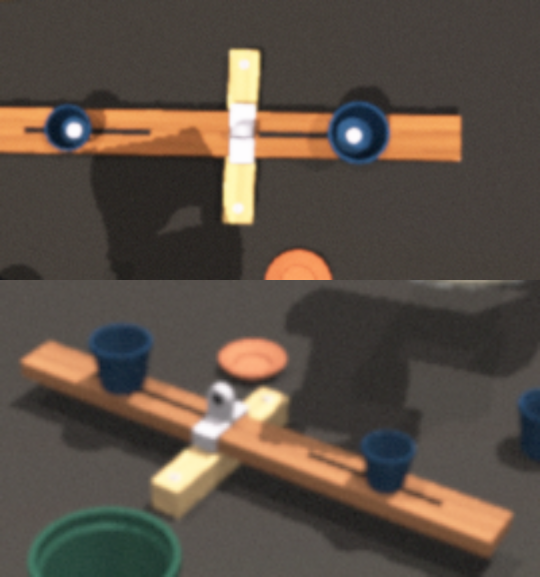

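The saddle sits fully down (plate z≈0.051, lug top 0.086), at y≈0.006 over the batten centre at 0.007, and the bar is level. Hand in.

```bash
python3 -c "
from h import *
bar();print(env.observe()['time_s']);ticket.close_job()"
```

```text
bar slope 0.0004 y -0.2141..0.2833 len 0.497; top z ends 0.0468 0.0470; x at ends 0.5319 0.5319 yaw 0.0000
24.725
the job is handed in; nothing more can be done
```

The bar is balanced level on the batten with the saddle seated on it, and I handed the job in at 24.7 s. The interface gives no verdict.

**Balancing:** I gripped the bar by its wooden tail, levelled it and slid it towards its nose. After about 73 mm it stayed level when let go. After about 10 mm more it tipped nose-down, which put the balance point within about 5 mm. I brought it level again by the tail, slid it back about 20 mm to centre the balance point, and let go; it stayed level by itself. I then gripped the saddle by its lug and set it astride the bar.

**Last checks:**
- **Bar:** its slope was 0.0004 rad. The top measured 47 mm high at both ends, against 48 mm expected, which is within the 2 mm calibration. The arm was clear of everything.
- **Saddle:** its plate was at about 51 mm and the top of its lug at about 86 mm, which is fully down. It was about 1 mm off the middle of the batten's width and within about 2 mm of the bar's centreline.

**What disagreed:** the tail forces while sliding were too noisy to locate the balance point, so I relied on the let-go tests instead. I did not measure the bystanders again; the arm kept clear of them, and the saucer looked in place in the last picture.

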